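# Set the riveting anvil to the green height mark

### The arm

A 7-joint arm with a two-finger parallel gripper is mounted at the origin on a cart in front of the work surface, level with it; the furniture and walls round the work are solid. World frame = base frame: x ahead of the robot, y to its left, z up, the work surface at z = 0. Lengths are in m, angles in rad, forces in N, time in s.
With the tool pointing down it reaches from about 0.4 to 0.85 m from the base axis. Payload 4.5 kg.
Tool frame: the origin (TCP) lies between the finger pads; the fingertips stand r.tip_reach ahead of it and the grasp point (between the pads) lies 11 mm behind it (r.tip_reach is the distance from the TCP to the fingertips, in m); z points along the fingers, y is the line along which they close (so a half turn about z gives the same grasp; the last joint's range is limited). The gripper opens to 88 mm and grips with 3 to 60 N. Pads are 18 mm wide; open, the fingers measure 123 mm over their backs; the gripper's body (75 mm by 187 mm) begins 45 mm behind the grasp point.
Start: joints at [-1.227, 0.689, -0.195, 1.565, 0.157, 0.902, -0.215], TCP at [0.191, 0.595, 0.247] pointing down, gripper open.
Joint ranges: [-3.01, 3.01], [-0.46, 2.08], [-1.47, 1.51], [0.13, 2.56], [-1, 4.14], [0.04, 2.09], [-2.66, 2.66]. Speed limits (rad/s): [2.57, 2.57, 3.14, 3.14, 3.14, 3.14, 3.14].

### API

Orientations are given as a unit quaternion [x, y, z, w].
In Python, from plant import r, vision, workorder gives the robot as it stands.
- The arm moves only by the tool drive_tool, never from a script. Its argument "targets" is a list of rows, each an object of numbers: "tx", "ty", "tz": the shift along the world's x, y, z in units of 0.03 m (1.0 is 0.03 m); "wx", "wy", "wz": the turn, a rotation vector about the world's x, y, z in units of 60 degrees (1.0 is 60 degrees); "claw": the opening, from -1 (shut) to 1 (fully open). A call has exactly 8 rows; each row shifts and turns the commanded pose from where the row before left it; what a row does not reach is not made up. A row lasts 1/10 s, in which the tool goes at most 50 mm and 8.59 degrees, less where a joint would pass 70% of its speed; a pose out of reach is approached as far as the arm can. A call with a number of a shift or a turn outside -1 to 1 is refused whole. A call with a gripper value outside its range is refused whole. The fingers move at their own pace and stop on an object; "force" is the grip in N (left out, the last holds). Time passes only in rows, so rows that do not move let the fingers close, or fill a call up. It gives the time, the measured TCP pose, the force, the opening and the grip force at its end, in the units of the state.
- r.get_state(): the state, without advancing time (a new reading comes with each control period).
- vision.snapshot(name): name is "scene" or "top"; returns a dict with "image" (480x640x3 uint8, blue, green, red), "range_z" (480x640 float32, m along the optical axis (not along the pixel's ray), 0 where there is no reading), "K" (3x3 intrinsics, pixels), "cam_to_world" (4x4, takes a point from camera to world coordinates). Camera axes: x right, y up, looking along -z (the intrinsics and any distortion apply to the point x, -y, -z); pixel columns grow to the right and rows downward; lengths in m; the calibration is good to about 2 mm. A picture is of the moment at which its call begins.
- workorder.finish_job(): hands the job in; it is judged then, once.
The state is a dict: "clock": time; "q": joint angles; "qd": joint speeds; "joint_torque": joint torques, N m; "tool_pos": TCP position; "eef_rot": TCP orientation; "contact_force": force on the tool from outside, world axes, zero at the start; "moment": the same for the moment, N m; "opening": opening from 0.0 (shut) to 1.0 (fully open); "finger_force": force on a finger pad.
Only numpy, scipy, OpenCV 4.12 (cv2) and the standard library are available. Lean on these libraries where they do the work, as an engineer would, in place of code of your own. Each camera call takes 0.05 s, during which the arm holds its last target. There are 200 camera calls.

### The job

Set the height of the riveting anvil: push the orange clamp lever fully open, push the ring round by its black-ball lever until the red pointer stands on the green line of the scale, then push the clamp lever back fully home so that the setting is locked. Only push with the closed fingers: do not take either lever between them, and leave the things lying round the anvil where they are.

Things in the scene. Friction and masses are not known exactly. Their poses are not given: they have to be found in the camera images.
- anvil_stand: Adjustable riveting anvil fixed to the bench. Slate-grey base 176 x 196 mm, 14 mm thick (bolts to 24 mm); on it a round aluminium flange, 172 mm across, top 31 mm high. Origin on the bench under the ring's axis; x points away from its front (the scale side, facing the robot), y to its left, z up. Below: heights are above the bench, angles counterclockwise from this x axis seen from above.
- height_ring (a joint): Ring value in rad, 0 to 1.75 (stops), counterclockwise. Scale lines: yellow 0.35, blue 0.77, green 1.19; thin black ones every 0.14. Lever at angle -140 deg + value: front right at 0, swinging right and away from the robot; red pointer at 130 deg + value. Clamp open: 2 to 3 N at the lever turns it and it stays where left. Clamp shut: a friction brake grips it and slips only at 15 to 30 N.
- clamp_lever (a joint): Orange clamp lever in rad: 0 = clamped home (stop), 1.48 = fully open (stop), counterclockwise. Points at angle 95 deg + value: to the stand's left when clamped, to its front when open. Its brake bites below about 0.65. A push of 5 to 12 N near its end moves it; it stays where left.
- ring_axis (a point): Centre of the ring's top, 56 mm high. The steel ring is 110 mm across, from 31 to 56 mm high, and turns about the vertical through this point. The dark anvil post in its middle is 34 mm across, its top 78 mm high at ring value 0; the ring lifts it 9 mm per rad.
- lever_mid (a point): Point on the centre line of the ring's lever, 95 mm from the ring's axis, 55 mm high; x axis level outward along the lever, y a quarter turn counterclockwise, z up. The lever is a 10 mm steel rod, 47 mm high at 72 mm from the axis and 64 mm at 122 mm, ending in a black ball 25 mm across at 128 mm, 66 mm high.
- clamp_pivot (a point): On the clamp lever's upright pivot, 72 mm high, the top of its dark hub (24 mm across); at x = 0, y = +86 mm of the stand. Below it a slate-grey lug, 34 mm along x, 42 mm along y, top 52 mm high.
- clamp_grip (a point): Point on the centre line of the orange clamp lever, 52 mm from its pivot, 75 mm high; x axis level outward along the lever, y a quarter turn counterclockwise, z up. The lever is round, 13 to 15 mm thick, 68 mm high at 22 mm from the pivot, 77 mm at its end, 73 mm out.
- pointer_tip (a point): Tip of the ring's red pointer cone, 74 mm from the ring's axis, 37 mm high.
- green_mark (a point): Point on the scale's green painted line, 78 mm from the ring's axis, on the flange's top (31 mm high); the line is 4 mm wide and 13 mm long, radial.
- centre_punch: Bystander, loose: steel centre punch lying down, 109 mm long, 12 mm thick; origin under its middle.
- scale_1: Bystander, loose: brown wooden knife-handle scale, 112 x 24 x 8 mm; origin under its middle.
- handle_pair: Bystander, loose: finished pair of brown wooden handle scales with rivets, 112 x 29 x 18 mm; origin under its middle.
- oil_bottle: Bystander, loose: upright amber oil bottle with a red spout, 59 mm across, 183 mm high; origin under its middle.
- screw_jar: Bystander, loose: upright clear jar of screws with a dark cap, 63 mm across, 79 mm high; origin under its middle.

How it is judged:
On the way, in this order (a step that is already met when the one before it is completed fails the run):
1. the clamp lever is pushed open (value of joint clamp_lever above 1 rad), for 0.1 s.
2. with the clamp open, the ring's pointer is brought to the green line (value of joint height_ring between 1.14 and 1.24 rad and value of joint clamp_lever above 0.8 rad), for 0.3 s.
At the end, for the whole second after the job is handed in: The ring stands at the green line (value 1.19 within 0.05 rad, about 4 mm at the pointer's tip), at rest, and the clamp lever is back home (value below 0.15 rad) (value of joint height_ring between 1.14 and 1.24 rad and value of joint clamp_lever below 0.15 rad and velocity of joint height_ring between -0.02 and 0.02 rad/s); the robot touches nothing.
It fails at once if the ring lever is taken between the fingers (x of the grasp point in the frame of lever_mid between -0.03 and 0.045 m and y of the grasp point in the frame of lever_mid between -0.005 and 0.005 m and z of the grasp point in the frame of lever_mid between -0.03 and 0.016 m).
It fails at once if the clamp lever is taken between the fingers (x of the grasp point in the frame of clamp_grip between -0.03 and 0.018 m and y of the grasp point in the frame of clamp_grip between -0.005 and 0.005 m and z of the grasp point in the frame of clamp_grip between -0.03 and 0.016 m).
It fails at once if a thing lying round the anvil is moved more than 15 mm or lifted (distance of any of centre_punch, scale_1, handle_pair, oil_bottle, screw_jar from where it was at the start of the episode above 0.015 m).
It also fails if it takes over 72 s, if anything falls off the work surface, if the arm or the gripper's body presses on something with over 40 N, if the wrist force passes 120 N, or if a joint passes its speed limit or range.

## Working session

There is one attempt and no reset: what is moved stays moved. The work goes in short steps, Python scripts to look and compute and a tool call to move; the robot and the scene stay as the last step left them, time stands still between calls to the robot, and variables do not carry over. Pictures are saved under pics/ and viewed, at most 10 in all, crops included, and the job is handed in when it is done.

Besides the shell and the picture viewer there is one more tool, called after "Emit:" as name([rows], argument=value, ...), one row to a line, values as JSON. drive_tool: Moves the arm, as the interface text tells. Its arguments: {"type":"object","properties":{"targets":{"type":"array","items":{"type":"object","properties":{"tx":{"type":"number"},"ty":{"type":"number"},"tz":{"type":"number"},"wx":{"type":"number"},"wy":{"type":"number"},"wz":{"type":"number"},"claw":{"type":"number"}}}},"force":{"type":"number"}},"required":["targets"]}

```bash
mkdir -p pics; ls; python3 - <<'E'
from plant import r, vision, workorder
import cv2,numpy as np
s=r.get_state();print(r.tip_reach,s)
for n in("scene","top"):
    d=vision.snapshot(n);cv2.imwrite(f"pics/{n}0.png",d["image"]);np.savez(f"{n}0.npz",**d);print(n,d["K"],d["cam_to_world"])
E
```

```text
pics
0.008 {'clock': 0.0, 'q': array([-1.22719832,  0.6899815 , -0.19452068,  1.56635986,  0.15730208,
        0.90252696, -0.21513257]), 'qd': array([-0.00200657, -0.00109213,  0.00173188, -0.00041744, -0.00022364,
        0.000903  ,  0.00219953]), 'joint_torque': array([ 3.46834412e-06, -5.27551174e+01, -1.26701206e+00, -1.53427541e+01,
       -5.26075065e-02,  6.41572216e-03,  1.69402110e-04]), 'tool_pos': array([0.19039313, 0.59462574, 0.24590754]), 'eef_rot': array([ 1.54250482e-01,  9.88031327e-01, -9.38330457e-04, -7.60462422e-05]), 'contact_force': array([0.23643391, 0.28552855, 0.00176982]), 'moment': array([ 0.04815051, -0.03025435,  0.03067668]), 'finger_force': 0.0, 'opening': 1.0074874109346936}
scene [[563.72943962   0.         316.38124939]
 [  0.         563.72943962 247.02531901]
 [  0.           0.           1.        ]] [[ 0.65000696  0.55433457 -0.51981164  0.03827685]
 [-0.7598461   0.48415845 -0.43384848 -0.60784633]
 [ 0.01117399  0.67698137  0.73591532  0.87029097]
 [ 0.          0.          0.          1.        ]]
top [[459.73447295   0.         316.03766291]
 [  0.         459.73447295 246.94509063]
 [  0.           0.           1.        ]] [[-0.00662927  0.98353215 -0.18061162  0.39973967]
 [-0.99991098 -0.00861136 -0.01019239 -0.16588275]
 [-0.01157986  0.18052797  0.98350168  1.0222594 ]
 [ 0.          0.          0.          1.        ]]
```

View pics/top0.png

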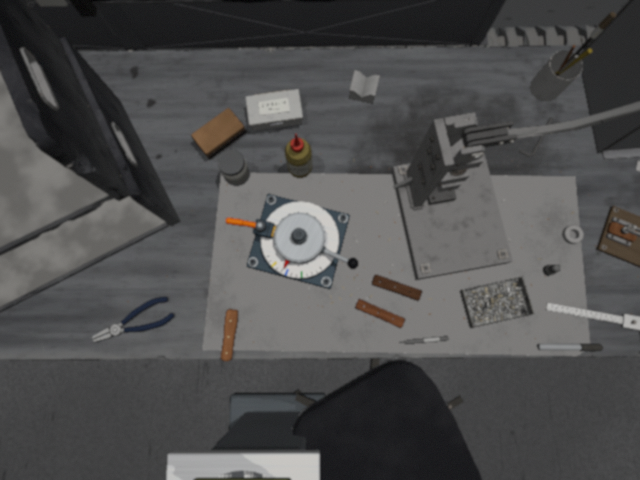

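View pics/scene0.png

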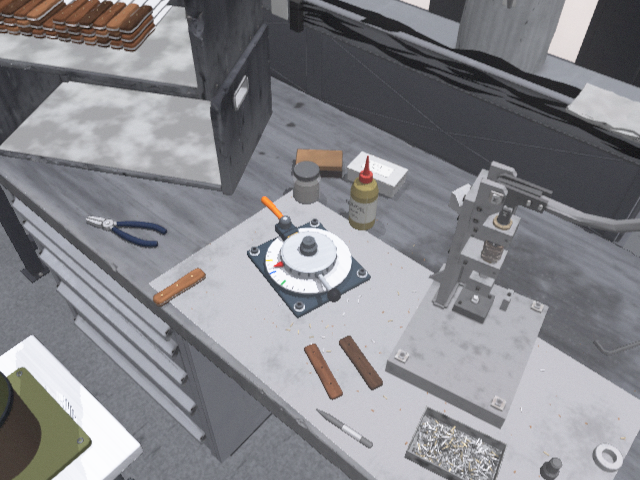

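The top view shows the stand at about (299,238), with the orange lever at (230,222)–(262,228), the black ball at (352,263), the red pointer at (286,264) and the green line near (304,273). In the scene view the ring is at about (308,255), the orange lever at (272,208) and the ball at (335,294).

```bash
cat > h.py <<'E'
import numpy as np,cv2
from scipy.optimize import least_squares
def ray(d,uv,z):
    uv=np.atleast_2d(uv).astype(float);K=d["K"];T=d["cam_to_world"]
    c=np.c_[(uv[:,0]-K[0,2])/K[0,0],-(uv[:,1]-K[1,2])/K[1,1],-np.ones(len(uv))]@T[:3,:3].T
    o=T[:3,3];return o+c*((z-o[2])/c[:,2])[:,None]
def cloud(d):
    v,u=np.mgrid[0:480,0:640];uv=np.c_[u.ravel(),v.ravel()];K=d["K"];T=d["cam_to_world"];z=d["range_z"].ravel()
    c=np.c_[(uv[:,0]-K[0,2])/K[0,0],-(uv[:,1]-K[1,2])/K[1,1],-np.ones(len(uv))]*z[:,None]
    return (c@T[:3,:3].T+T[:3,3]).reshape(480,640,3)
HSV={"red":[(0,150,90),(6,255,255)],"orange":[(7,200,180),(16,255,255)],"green":[(45,90,60),(80,255,255)],"blue":[(105,120,80),(128,255,255)],"yellow":[(22,110,130),(34,255,255)]}
def blobs(d,C,R):
    """colour blobs whose bench-height position lies within R of C"""
    P=ray(d,np.c_[[a.ravel() for a in np.mgrid[0:480,0:640][::-1]]].T,.04).reshape(480,640,3)
    near=np.hypot(P[...,0]-C[0],P[...,1]-C[1])<R
    hsv=cv2.cvtColor(cv2.GaussianBlur(d["image"],(0,0),.1),cv2.COLOR_BGR2HSV)
    return {k:np.argwhere((cv2.inRange(hsv,*map(np.array,v))>0)&near)[:,::-1] for k,v in HSV.items()}
def circ(P,r):
    f=lambda p:np.hypot(P[:,0]-p[0],P[:,1]-p[1])-r
    return least_squares(f,P[:,:2].mean(0),loss="soft_l1",f_scale=.002)
E
python3 - <<'E'
from h import *
for n in("top","scene"):
    d=dict(np.load(n+"0.npz"));W=cloud(d);C=ray(d,[(299,238) if n=="top" else (308,243)],.056)[0];print(n,C)
    near=np.hypot(W[...,0]-C[0],W[...,1]-C[1])<.1
    for lo,hi,rr,z in((.050,.062,.055,.056),(.027,.036,.086,.031)):
        m=(near&(W[...,2]>lo)&(W[...,2]<hi)).astype(np.uint8)
        g=cv2.cvtColor(d["image"],cv2.COLOR_BGR2GRAY)
        print(z,m.sum(),"median z",np.median(W[...,2][m>0]),"gray",np.median(g[m>0]))
        c=max(cv2.findContours(m,0,1)[0],key=cv2.contourArea)[:,0]
        P=ray(d,c,z);s=circ(P,rr);print(s.x,np.median(np.abs(s.fun)))
    for k,p in blobs(d,C,.2).items():
        if len(p):print(k,len(p),p.mean(0),ray(d,p,{"orange":.074,"red":.038}.get(k,.031)).mean(0)[:2], p.min(0),p.max(0))
    m=(near|(np.hypot(W[...,0]-C[0],W[...,1]-C[1])<.16))&(d["image"].max(2)<45)&(W[...,2]>.055)
    k,l,st,ce=cv2.connectedComponentsWithStats(m.astype(np.uint8))
    for i in range(1,k):
        if st[i,4]>15:print("dark",st[i],ce[i],ray(d,ce[i],.068),W[l==i].mean(0))
    im=d["image"];x,y=(210,170) if n=="top" else (230,170)
    cv2.imwrite(f"pics/{n}crop.png",cv2.resize(im[y:y+140,x:x+180],None,fx=4,fy=4,interpolation=cv2.INTER_CUBIC))
E
```

```text
top [ 0.59701809 -0.1194407   0.056     ]
0.056 2076 median z 0.05696304306178118 gray 172.0
[ 0.59996478 -0.12155525] 0.0015918763907597708
0.031 2241 median z 0.03242132122615471 gray 198.0
[ 0.60995567 -0.12360137] 0.008120309692702984
red 12 [286.33333333 262.58333333] [ 0.54663357 -0.09114389] [285 261] [288 265]
orange 86 [239.84883721 221.77906977] [0.62960944 0.00532765] [227 219] [254 225]
yellow 4 [274.  263.5] [ 0.54588237 -0.06371089] [273 263] [275 264]
dark [348 259   9   9  65] [352.2        262.89230769] [[ 0.54034748 -0.23153836  0.068     ]] [ 0.5390254  -0.23091623  0.07697335]
scene [ 0.61076676 -0.10829851  0.056     ]
0.056 1718 median z 0.053869478388684666 gray 230.0
[ 0.59451645 -0.12060732] 0.0031242724071112796
0.031 1870 median z 0.02934474456815772 gray 249.0
[ 0.60761576 -0.12129302] 0.008664022193416637
red 18 [279.         263.94444444] [ 0.54412914 -0.09140881] [275 262] [282 265]
green 8 [282.5 282. ] [ 0.51943685 -0.12332261] [281 280] [284 284]
blue 5 [272.4 271.8] [ 0.52522855 -0.09121175] [270 271] [275 273]
yellow 6 [268.5 260. ] [ 0.5422714  -0.06436612] [266 260] [271 260]
```

View pics/topcrop.png

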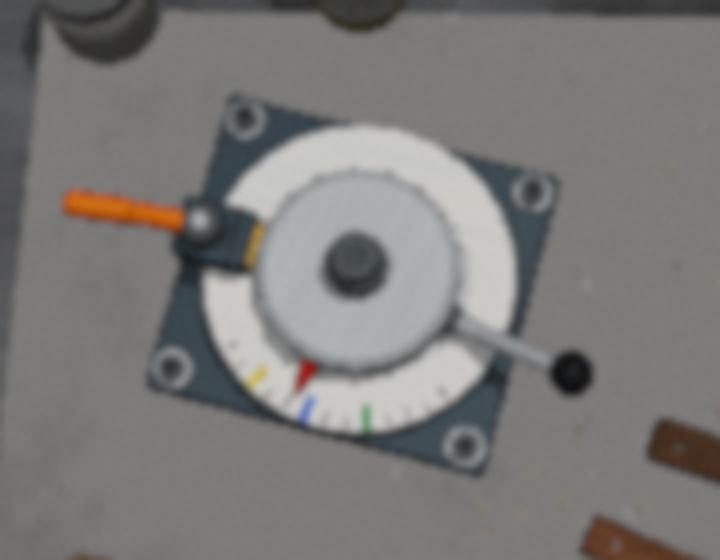

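The crop (4x, offset 210,170) shows the flange spanning u 203–518 and v 123–436, the hub at (203,222), and the orange lever's end at (65,202). The red pointer tip is at (298,391), the green line at (367,419), the blue line at (307,410), the yellow line at (258,378) and the ball at (571,372). The pointer sits just before blue.

```bash
python3 - <<'E'
from h import *
d=dict(np.load("top0.npz"))
f=lambda u,v,z:ray(d,[(210+(u-1.5)/4,170+(v-1.5)/4)],z)[0,:2]
A=f(360.5,279.5,.031);R=f(355,268,.056);H=f(203,222,.072)
c=np.mean([f(*p,.014) for p in((233,95),(558,178),(485,475),(150,388))],0)
print("axis flange",A,"ringtop",R,"base centre",c,"hub",H)
C=(A+R)/2
ang=lambda p:np.degrees(np.arctan2(*(p-C)[::-1]))%360
for n,p,a in(("green",f(367,419,.031),130+68.2),("blue",f(307,410,.031),130+44.1),("yellow",f(258,378,.031),130+20.05)):
    print(n,p,np.hypot(*(p-C)),"yaw",ang(p)-a)
print("pivot yaw",ang(H)-90,np.hypot(*(H-C)))
g=[f(558,178,.014),f(233,95,.014),f(485,475,.014),f(150,388,.014)]
print("edge yaw",[np.degrees(np.arctan2(*(b-a)[::-1]))-90 for a,b in((g[0],g[1]),(g[2],g[3]))])
p=f(298,391,.037);print("pointer",p,np.hypot(*(p-C)),ang(p)-130)
b=f(571,372,.066);print("ball",b,np.hypot(*(b-C)),ang(b)+140-360)
o=f(65,202,.077);print("orange end",o,np.hypot(*(o-H)),np.degrees(np.arctan2(*(o-H)[::-1]))-95)
E
```

```text
axis flange [ 0.59874047 -0.11988993] ringtop [ 0.60004227 -0.11809809] base centre [ 0.60095831 -0.11668906] hub [ 0.62238216 -0.03816207]
green [ 0.52155566 -0.12339896] 0.07796025847681348 yaw -14.960918489949279
blue [ 0.52673327 -0.09080789] 0.07793366958963063 yaw -15.302676921532196
yellow [ 0.54450375 -0.06399709] 0.07770014422456673 yaw -15.106991914528095
pivot yaw -15.877188659744718 0.08403796395477912
edge yaw [np.float64(-15.33989882169142), np.float64(-15.022835121283592)]
pointer [ 0.53634761 -0.08633931] 0.07099890533613128 22.6172548397725
ball [ 0.5412061  -0.23205491] 0.12715460472933446 22.76799353709555
orange end [0.63275776 0.03451553] 0.07341448111283126 -13.124756914329765
```

```bash
python3 - <<'E'
from h import *
d=dict(np.load("top0.npz"));e=dict(np.load("scene0.npz"))
for n,D in(("top",d),("scene",e)):
    W=cloud(D).reshape(-1,3);W=W[D["range_z"].ravel()>0]
    print(n)
    for zl,zh in((.06,.15),(.15,.3),(.3,.8)):
        for x0 in np.arange(.3,.86,.07):
            s=W[(W[:,0]>x0)&(W[:,0]<x0+.07)&(W[:,2]>zl)&(W[:,2]<zh)]
            L=s[s[:,1]>.06];Rr=s[(s[:,1]<-.27)]
            print(f"z{zl} x{x0:.2f} left ymin {np.percentile(L[:,1],1) if len(L)>9 else None} right ymax {np.percentile(Rr[:,1],99) if len(Rr)>9 else None}")
W=cloud(d);
for nm,(u,v) in dict(jarcap=(236,162),bottle=(297,148)).items():
    q=W[v-6:v+7,u-6:u+7].reshape(-1,3);print(nm,np.median(q,0),q.max(0))
print("jar ray",ray(d,[(236,162)],.079),"spout",ray(d,[(295,142)],.175))
E
```

```text
top
z0.06 x0.30 left ymin None right ymax None
z0.06 x0.37 left ymin None right ymax None
z0.06 x0.44 left ymin None right ymax None
z0.06 x0.51 left ymin None right ymax None
z0.06 x0.58 left ymin 0.15349047435026053 right ymax -0.8224349122114566
z0.06 x0.65 left ymin 0.15360161854196575 right ymax -0.3491423027215454
z0.06 x0.72 left ymin 0.1904251597865367 right ymax -0.3474350224800036
z0.06 x0.79 left ymin 0.22780631530069695 right ymax -0.8048445510125739
z0.15 x0.30 left ymin None right ymax None
z0.15 x0.37 left ymin None right ymax None
z0.15 x0.44 left ymin None right ymax None
z0.15 x0.51 left ymin 0.2821905807471056 right ymax None
z0.15 x0.58 left ymin 0.15705067265763484 right ymax None
z0.15 x0.65 left ymin 0.15654686613713367 right ymax -0.360730317619674
z0.15 x0.72 left ymin 0.19045819459263985 right ymax -0.3572697326787395
z0.15 x0.79 left ymin 0.2265012293102499 right ymax -0.8026875587755157
z0.3 x0.30 left ymin None right ymax None
z0.3 x0.37 left ymin None right ymax None
z0.3 x0.44 left ymin None right ymax None
z0.3 x0.51 left ymin None right ymax None
z0.3
[... 1210 characters left out ...]

z0.3 x0.30 left ymin None right ymax None
z0.3 x0.37 left ymin None right ymax None
z0.3 x0.44 left ymin 0.61743858818301 right ymax None
z0.3 x0.51 left ymin 0.488300341075882 right ymax None
z0.3 x0.58 left ymin 0.16427556405859078 right ymax None
z0.3 x0.65 left ymin 0.17217225620638282 right ymax -0.3827251080941707
z0.3 x0.72 left ymin 0.20685250526912705 right ymax -0.381219666009991
z0.3 x0.79 left ymin 0.2421951600269862 right ymax None
jarcap [0.7607216  0.01573748 0.0807726 ] [0.77481418 0.02911447 1.0222594 ]
bottle [ 0.76912692 -0.11931602  0.13609235] [ 0.78133016 -0.10557164  1.0222594 ]
jar ray [[0.76136543 0.01586008 0.079     ]] spout [[ 0.76448529 -0.11731673  0.175     ]]
```

Emit:
drive_tool([
  {"tx":0.4,"ty":-0.9,"claw":-1},
  {"tx":0.4,"ty":-0.9,"claw":-1},
  {"tx":0.4,"ty":-0.9,"claw":-1},
  {"tx":0.4,"ty":-0.9,"claw":-1},
  {"tx":0.4,"ty":-0.9,"claw":-1},
  {"tx":0.4,"ty":-0.9,"claw":-1},
  {"tx":0.4,"ty":-0.9,"claw":-1},
  {"tx":0.4,"ty":-0.9,"claw":-1},
], force=20)

```text
validation failed for argument at $.ta...
```

Emit:
drive_tool([
  {"tx":0.4,"ty":-0.9,"tz":0,"wx":0,"wy":0,"wz":0,"claw":-1},
  {"tx":0.4,"ty":-0.9,"tz":0,"wx":0,"wy":0,"wz":0,"claw":-1},
  {"tx":0.4,"ty":-0.9,"tz":0,"wx":0,"wy":0,"wz":0,"claw":-1},
  {"tx":0.4,"ty":-0.9,"tz":0,"wx":0,"wy":0,"wz":0,"claw":-1},
  {"tx":0.4,"ty":-0.9,"tz":0,"wx":0,"wy":0,"wz":0,"claw":-1},
  {"tx":0.4,"ty":-0.9,"tz":0,"wx":0,"wy":0,"wz":0,"claw":-1},
  {"tx":0.4,"ty":-0.9,"tz":0,"wx":0,"wy":0,"wz":0,"claw":-1},
  {"tx":0.4,"ty":-0.9,"tz":0,"wx":0,"wy":0,"wz":0,"claw":-1},
], force=20)

```text
clock: 0.9
tool_pos: [0.2868, 0.3779, 0.2466]
eef_rot: [0.154, 0.988, -0.0, -0.0]
contact_force: [0.4, 0.1, 0.3]
opening: 0.298
finger_force: 0.0
```

Emit:
drive_tool([
  {"tx":0.4,"ty":-0.9,"tz":0,"wx":0,"wy":0,"wz":0,"claw":-1},
  {"tx":0.4,"ty":-0.9,"tz":0,"wx":0,"wy":0,"wz":0,"claw":-1},
  {"tx":0.4,"ty":-0.9,"tz":0,"wx":0,"wy":0,"wz":0,"claw":-1},
  {"tx":0.4,"ty":-0.9,"tz":0,"wx":0,"wy":0,"wz":0,"claw":-1},
  {"tx":0.4,"ty":-0.9,"tz":0,"wx":0,"wy":0,"wz":0,"claw":-1},
  {"tx":0.5,"ty":-0.9,"tz":0,"wx":0,"wy":0,"wz":0,"claw":-1},
  {"tx":0.5,"ty":-0.9,"tz":0,"wx":0,"wy":0,"wz":0,"claw":-1},
  {"tx":0.5,"ty":-0.9,"tz":0,"wx":0,"wy":0,"wz":0,"claw":-1},
])

```text
clock: 1.7
tool_pos: [0.3918, 0.162, 0.2466]
eef_rot: [0.154, 0.988, -0.0, -0.0]
contact_force: [0.9, -0.1, -0.2]
opening: 0.003
finger_force: 0.0
```

Emit:
drive_tool([
  {"tx":0.5,"ty":-0.9,"tz":0,"wx":0,"wy":0,"wz":0,"claw":-1},
  {"tx":0.6,"ty":-0.9,"tz":0,"wx":0,"wy":0,"wz":0,"claw":-1},
  {"tx":0.8,"ty":-0.9,"tz":0,"wx":0,"wy":0,"wz":0,"claw":-1},
  {"tx":0.9,"ty":-0.9,"tz":0,"wx":0,"wy":0,"wz":0,"claw":-1},
  {"tx":1,"ty":-0.6,"tz":-0.3,"wx":0,"wy":0,"wz":0,"claw":-1},
  {"tx":1,"ty":0,"tz":-0.3,"wx":0,"wy":0,"wz":0,"claw":-1},
  {"tx":1,"ty":0,"tz":-0.4,"wx":0,"wy":0,"wz":0,"claw":-1},
  {"tx":0,"ty":0,"tz":0,"wx":0,"wy":0,"wz":0,"claw":-1},
])

```text
clock: 2.5
tool_pos: [0.5682, 0.0368, 0.2149]
eef_rot: [0.155, 0.988, 0.0, 0.0]
contact_force: [0.5, -1.0, -0.4]
opening: 0.005
finger_force: 0.0
```

Emit:
drive_tool([
  {"tx":0.9,"ty":-0.2,"tz":0,"wx":0,"wy":0,"wz":0,"claw":-1},
  {"tx":0.9,"ty":-0.2,"tz":0,"wx":0,"wy":0,"wz":0,"claw":-1},
  {"tx":0.9,"ty":-0.2,"tz":0,"wx":0,"wy":0,"wz":0,"claw":-1},
  {"tx":0.8,"ty":-0.2,"tz":0,"wx":0,"wy":0,"wz":0,"claw":-1},
  {"tx":0,"ty":0,"tz":-1,"wx":0,"wy":0,"wz":0,"claw":-1},
  {"tx":0,"ty":0,"tz":-1,"wx":0,"wy":0,"wz":0,"claw":-1},
  {"tx":0,"ty":0,"tz":-1,"wx":0,"wy":0,"wz":0,"claw":-1},
  {"tx":0,"ty":0,"tz":0,"wx":0,"wy":0,"wz":0,"claw":-1},
])

```text
clock: 3.3
tool_pos: [0.6663, 0.0131, 0.1226]
eef_rot: [0.154, 0.988, -0.001, -0.005]
contact_force: [-1.3, 0.6, -1.1]
opening: 0.006
finger_force: 0.0
```

```bash
cat >> h.py <<'E'
C=np.array([.5994,-.119]);YAW=np.radians(-15.2)
PV=C+.086*np.array([np.cos(YAW+np.pi/2),np.sin(YAW+np.pi/2)])
def side(o,a,r,off):
    "point at radius r on the line at angle a from o, off to its ccw side"
    return o+r*np.array([np.cos(a),np.sin(a)])+off*np.array([-np.sin(a),np.cos(a)])
E
python3 - <<'E'
from h import *
from plant import r,vision
s=r.get_state();print(PV,s["tool_pos"],s["q"])
d=vision.snapshot("scene");cv2.imwrite("pics/s1.png",d["image"][80:380,130:530].repeat(2,0).repeat(2,1))
p=s["tool_pos"][:2]
for v in np.arange(.03,1.48,.145):
    q=side(PV,np.radians(95)+YAW+v,.055,-.0165);print(round(v,3),q.round(4),((q-p)/.03).round(2));p=q
E
```

```text
[ 0.62194827 -0.03600858] [0.6663207  0.01307931 0.12258894] [ 0.03111093  0.90175035 -0.23300316  1.51506873  0.26401269  0.76586591
  0.95260938]
0.03 [0.6464 0.016 ] [-0.66  0.1 ]
0.175 [0.6386 0.0189] [-0.26  0.1 ]
0.32 [0.6305 0.0208] [-0.27  0.06]
0.465 [0.6222 0.0214] [-0.28  0.02]
0.61 [0.6139 0.0208] [-0.28 -0.02]
0.755 [0.6058 0.0191] [-0.27 -0.06]
0.9 [0.598  0.0162] [-0.26 -0.1 ]
1.045 [0.5907 0.0122] [-0.24 -0.13]
1.19 [0.5841 0.0071] [-0.22 -0.17]
1.335 [0.5782 0.0012] [-0.19 -0.2 ]
```

View pics/s1.png

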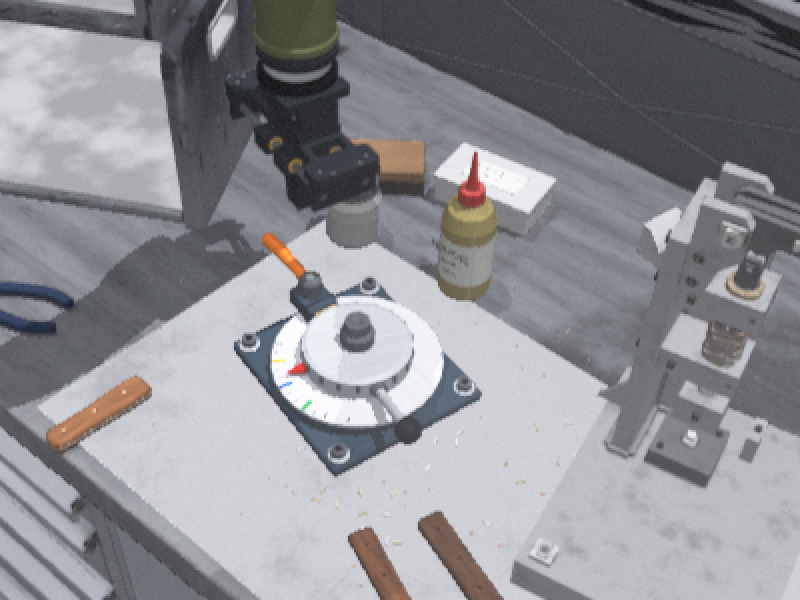

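The picture shows the gripper above and to the far side of the orange lever, between it and the jar. Next I descend and start pushing.

Emit:
drive_tool([
  {"tx":0,"ty":0,"tz":-0.95,"wx":0,"wy":0,"wz":0,"claw":-1},
  {"tx":0,"ty":0,"tz":-0.95,"wx":0,"wy":0,"wz":0,"claw":-1},
  {"tx":0,"ty":0,"tz":0,"wx":0,"wy":0,"wz":0,"claw":-1},
  {"tx":-0.33,"ty":0.05,"tz":0,"wx":0,"wy":0,"wz":0.06,"claw":-1},
  {"tx":-0.33,"ty":0.05,"tz":0,"wx":0,"wy":0,"wz":0.06,"claw":-1},
  {"tx":-0.26,"ty":0.1,"tz":0,"wx":0,"wy":0,"wz":0.14,"claw":-1},
  {"tx":-0.27,"ty":0.06,"tz":0,"wx":0,"wy":0,"wz":0.14,"claw":-1},
  {"tx":0,"ty":0,"tz":0,"wx":0,"wy":0,"wz":0,"claw":-1},
])

```text
clock: 4.15
tool_pos: [0.637, 0.0218, 0.0728]
eef_rot: [-0.055, 0.998, 0.001, 0.003]
contact_force: [1.6, 1.5, 0.4]
opening: 0.003
finger_force: 1.0
```

Emit:
drive_tool([
  {"tx":0,"ty":0,"tz":-0.22,"wx":0,"wy":0,"wz":0,"claw":-1},
  {"tx":-0.27,"ty":0.0,"tz":0,"wx":0,"wy":0,"wz":0,"claw":-1},
  {"tx":-0.27,"ty":0.0,"tz":0,"wx":0,"wy":0,"wz":0.13,"claw":-1},
  {"tx":-0.28,"ty":0.0,"tz":0,"wx":0,"wy":0,"wz":0.14,"claw":-1},
  {"tx":-0.28,"ty":-0.02,"tz":0,"wx":0,"wy":0,"wz":0.14,"claw":-1},
  {"tx":-0.27,"ty":-0.06,"tz":0,"wx":0,"wy":0,"wz":0.14,"claw":-1},
  {"tx":-0.26,"ty":-0.1,"tz":0,"wx":0,"wy":0,"wz":0.14,"claw":-1},
  {"tx":0,"ty":0,"tz":0,"wx":0,"wy":0,"wz":0,"claw":-1},
])

```text
clock: 4.95
tool_pos: [0.5892, 0.0158, 0.0645]
eef_rot: [-0.404, 0.915, -0.001, 0.003]
contact_force: [4.9, 1.4, 1.4]
opening: 0.004
finger_force: 2.0
```

```bash
cat >> h.py <<'E'
def clampval(d):
    p=blobs(d,C,.25)["orange"];P=ray(d,p,.075)[:,:2]
    _,_,Vt=np.linalg.svd(P-P.mean(0));a=np.arctan2(*(P.mean(0)-PV)[::-1])
    t=np.arctan2(*(Vt[0]*np.sign(Vt[0]@(P.mean(0)-PV)))[::-1])
    return len(p),round(a-np.radians(95)-YAW,3),round(t-np.radians(95)-YAW,3)
E
python3 - <<'E'
from h import *
from plant import r,vision
print(r.get_state()["tool_pos"])
for n in("top","scene"):
    print(clampval(dict(np.load(n+"0.npz"))),clampval(vision.snapshot(n)))
E
```

```text
[0.58916048 0.01578019 0.064454  ]
(86, np.float64(-0.0), np.float64(-0.001)) (0, np.float64(nan), np.float64(nan))
(0, np.float64(nan), np.float64(nan)) (0, np.float64(nan), np.float64(nan))h.py:28: RuntimeWarning: Mean of empty slice.
  _,_,Vt=np.linalg.svd(P-P.mean(0));a=np.arctan2(*(P.mean(0)-PV)[::-1])
  ret = um.true_divide(
h.py:29: RuntimeWarning: Mean of empty slice.
  t=np.arctan2(*(Vt[0]*np.sign(Vt[0]@(P.mean(0)-PV)))[::-1])
```

Emit:
drive_tool([
  {"tx":-0.2,"ty":-0.17,"tz":0,"wx":0,"wy":0,"wz":0.13,"claw":-1},
  {"tx":-0.18,"ty":-0.2,"tz":0,"wx":0,"wy":0,"wz":0.13,"claw":-1},
  {"tx":-0.14,"ty":-0.22,"tz":0,"wx":0,"wy":0,"wz":0.13,"claw":-1},
  {"tx":-0.03,"ty":-0.1,"tz":0,"wx":0,"wy":0,"wz":0,"claw":-1},
  {"tx":0,"ty":0,"tz":0,"wx":0,"wy":0,"wz":0,"claw":-1},
  {"tx":0,"ty":0,"tz":0,"wx":0,"wy":0,"wz":0,"claw":-1},
  {"tx":0,"ty":0,"tz":0,"wx":0,"wy":0,"wz":0,"claw":-1},
  {"tx":0,"ty":0,"tz":0,"wx":0,"wy":0,"wz":0,"claw":-1},
])

```text
clock: 5.85
tool_pos: [0.5704, -0.0018, 0.0642]
eef_rot: [-0.581, 0.814, 0.001, 0.002]
contact_force: [1.1, 4.8, 3.3]
opening: 0.01
finger_force: 2.7
```

Emit:
drive_tool([
  {"tx":-0.03,"ty":-0.12,"tz":0,"wx":0,"wy":0,"wz":0,"claw":-1},
  {"tx":0,"ty":0,"tz":0,"wx":0,"wy":0,"wz":0,"claw":-1},
  {"tx":0.1,"ty":0.4,"tz":0,"wx":0,"wy":0,"wz":0,"claw":-1},
  {"tx":0.1,"ty":0.4,"tz":0,"wx":0,"wy":0,"wz":0,"claw":-1},
  {"tx":0,"ty":0,"tz":0.8,"wx":0,"wy":0,"wz":-0.14,"claw":-1},
  {"tx":0,"ty":0,"tz":1,"wx":0,"wy":0,"wz":-0.14,"claw":-1},
  {"tx":0,"ty":0,"tz":1,"wx":0,"wy":0,"wz":-0.14,"claw":-1},
  {"tx":0,"ty":0,"tz":1,"wx":0,"wy":0,"wz":-0.14,"claw":-1},
])

```text
clock: 6.65
tool_pos: [0.574, 0.0155, 0.178]
eef_rot: [-0.318, 0.948, -0.0, -0.001]
contact_force: [0.4, -0.3, -0.0]
opening: 0.008
finger_force: 0.0
```

```bash
python3 - <<'E'
from h import *
from plant import r,vision
s=r.get_state();print(s["tool_pos"],s["eef_rot"],s["q"])
d=vision.snapshot("scene");cv2.imwrite("pics/s2.png",d["image"][100:380,150:500].repeat(2,0).repeat(2,1))
print(ray(d,[(0,0)],.1))
E
```

```text
[0.57397377 0.01548204 0.17799429] [-3.17654127e-01  9.48206131e-01 -5.91120521e-05 -9.92947052e-04] [ 0.19220702  0.75468326 -0.51961654  1.77706042  0.5214432   0.75261508
  1.61691019]
[[0.72624225 1.24633447 0.1       ]]
```

View pics/s2.png

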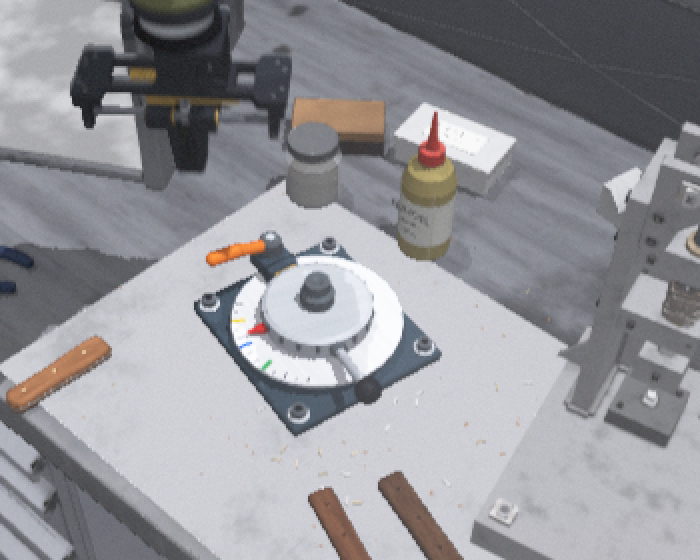

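The scene crop (2x, offset 150,100) shows the orange lever swung to the front, with its end at (208,259) and the hub at (270,237). The pointer is still at yellow–blue (258,329), green is at (266,366) and the ball at (369,390).

```bash
cat >> h.py <<'E'
HSV["orange"]=[(5,150,150),(18,255,255)]
def look(d,tag=""):
    b=blobs(d,C,.17);W=cloud(d)
    p=b["orange"];P=ray(d,p,.075)[:,:2];P=P[np.hypot(*(P-PV).T)<.085]
    P=P[np.hypot(*(P-PV).T)>.03];a=np.arctan2(*(P.mean(0)-PV)[::-1])
    P2=ray(d,b["red"],.038)[:,:2];P2=P2[np.hypot(*(P2-C).T)<.085];a2=np.arctan2(*(P2.mean(0)-C)[::-1])%(2*np.pi)
    print(tag,"clamp",len(P),round(a-np.radians(95)-YAW,3),"ring by pointer",len(P2),round(a2-np.radians(130)-YAW,3))
E
python3 - <<'E'
from h import *
from plant import r,vision
for n in("top","scene"):
    look(dict(np.load(n+"0.npz")),n+" start");look(vision.snapshot(n),n)
E
```

```text
top start clamp 102 0.005 ring by pointer 12 0.652
top clamp 62 1.478 ring by pointer 11 0.65
scene start clamp 51 0.1 ring by pointer 18 0.675
scene clamp 131 1.515 ring by pointer 17 0.68
```

Emit:
drive_tool([
  {"tx":-0.25,"ty":-0.85,"tz":0,"wx":0,"wy":0,"wz":-0.13,"claw":-1},
  {"tx":-0.25,"ty":-0.85,"tz":0,"wx":0,"wy":0,"wz":-0.13,"claw":-1},
  {"tx":-0.25,"ty":-0.85,"tz":0,"wx":0,"wy":0,"wz":-0.13,"claw":-1},
  {"tx":-0.25,"ty":-0.85,"tz":0,"wx":0,"wy":0,"wz":-0.13,"claw":-1},
  {"tx":-0.25,"ty":-0.85,"tz":0,"wx":0,"wy":0,"wz":-0.13,"claw":-1},
  {"tx":-0.25,"ty":-0.85,"tz":0,"wx":0,"wy":0,"wz":-0.13,"claw":-1},
  {"tx":-0.25,"ty":-0.85,"tz":0,"wx":0,"wy":0,"wz":-0.13,"claw":-1},
  {"tx":-0.25,"ty":-0.85,"tz":0,"wx":0,"wy":0,"wz":-0.13,"claw":-1},
])

```text
clock: 7.6
tool_pos: [0.513, -0.1895, 0.1757]
eef_rot: [0.218, 0.976, -0.0, -0.002]
contact_force: [0.3, 0.3, 0.9]
opening: 0.007
finger_force: 0.0
```

Emit:
drive_tool([
  {"tx":0,"ty":0,"tz":0,"wx":0,"wy":0,"wz":0,"claw":-1},
  {"tx":0,"ty":0,"tz":-0.8,"wx":0,"wy":0,"wz":0,"claw":-1},
  {"tx":0,"ty":0,"tz":-0.8,"wx":0,"wy":0,"wz":0,"claw":-1},
  {"tx":0,"ty":0,"tz":-0.8,"wx":0,"wy":0,"wz":0,"claw":-1},
  {"tx":0,"ty":0,"tz":-0.8,"wx":0,"wy":0,"wz":0,"claw":-1},
  {"tx":0,"ty":0,"tz":-0.8,"wx":0,"wy":0,"wz":0,"claw":-1},
  {"tx":0,"ty":0,"tz":0,"wx":0,"wy":0,"wz":0,"claw":-1},
  {"tx":0,"ty":0,"tz":0,"wx":0,"wy":0,"wz":0,"claw":-1},
])

```text
clock: 8.4
tool_pos: [0.5141, -0.1876, 0.0566]
eef_rot: [0.215, 0.977, 0.0, -0.001]
contact_force: [1.4, 0.5, 0.2]
opening: 0.004
finger_force: 0.0
```

```bash
python3 - <<'E'
from h import *
from plant import r,vision
s=r.get_state();p=s["tool_pos"][:2];x,y=s["eef_rot"][:2];print(s["tool_pos"],"tool y deg",2*np.degrees(np.arctan2(y,x))-90)
for v in np.r_[.66,np.arange(.75,1.2,.088)]:
    q=side(C,np.radians(-140)+YAW+v,.10,-.014);print(round(v,3),q.round(4),((q-p)/.03).round(2));p=q
E
```

```text
[ 0.51414909 -0.18756085  0.056612  ] tool y deg 65.18420899808314
0.66 [ 0.541  -0.2014] [ 0.89 -0.46]
0.75 [ 0.5486 -0.2063] [ 0.25 -0.16]
0.838 [ 0.5565 -0.2104] [ 0.26 -0.14]
0.926 [ 0.5647 -0.2138] [ 0.27 -0.11]
1.014 [ 0.5731 -0.2165] [ 0.28 -0.09]
1.102 [ 0.5818 -0.2184] [ 0.29 -0.06]
1.19 [ 0.5906 -0.2196] [ 0.29 -0.04]
```

Emit:
drive_tool([
  {"tx":0.3,"ty":-0.15,"tz":-0.15,"wx":0,"wy":0,"wz":0,"claw":-1},
  {"tx":0.3,"ty":-0.15,"tz":0,"wx":0,"wy":0,"wz":0,"claw":-1},
  {"tx":0.3,"ty":-0.16,"tz":0,"wx":0,"wy":0,"wz":0.04,"claw":-1},
  {"tx":0.25,"ty":-0.16,"tz":0,"wx":0,"wy":0,"wz":0.08,"claw":-1},
  {"tx":0.26,"ty":-0.14,"tz":0,"wx":0,"wy":0,"wz":0.08,"claw":-1},
  {"tx":0.27,"ty":-0.11,"tz":0,"wx":0,"wy":0,"wz":0.08,"claw":-1},
  {"tx":0.2,"ty":-0.06,"tz":0,"wx":0,"wy":0,"wz":0.08,"claw":-1},
  {"tx":0,"ty":0,"tz":0,"wx":0,"wy":0,"wz":0,"claw":-1},
])

```text
clock: 9.2
tool_pos: [0.5722, -0.2171, 0.0535]
eef_rot: [0.029, 1.0, 0.0, 0.001]
contact_force: [-0.4, -0.1, 0.5]
opening: 0.004
finger_force: 0.0
```

```bash
cat >> h.py <<'E'
def both(name=None):
    from plant import r,vision
    s=r.get_state();x,y=s["eef_rot"][:2];print(s["clock"],s["tool_pos"],"tool y deg",2*np.degrees(np.arctan2(y,x))-90,s["contact_force"])
    for n in("top","scene"):
        try:
            d=vision.snapshot(n);look(d,n)
            if name:cv2.imwrite(f"pics/{name}_{n}.png",cv2.resize(d["image"][150:330,200:420],None,fx=3,fy=3,interpolation=cv2.INTER_CUBIC))
        except Exception as e:print(n,e)
E
python3 -c "from h import *;both('ring1')"
```

```text
9.2 [ 0.57224882 -0.2171392   0.05351269] tool y deg 86.63389962803694 [-0.39652748 -0.08783966  0.49780101]
top clamp 106 1.469 ring by pointer 10 1.023
scene clamp 131 1.516 ring by pointer 19 1.048
```

Emit:
drive_tool([
  {"tx":0.14,"ty":-0.03,"tz":0,"wx":0,"wy":0,"wz":0,"claw":-1},
  {"tx":0.14,"ty":-0.02,"tz":0,"wx":0,"wy":0,"wz":0.05,"claw":-1},
  {"tx":0.12,"ty":-0.01,"tz":0,"wx":0,"wy":0,"wz":0.05,"claw":-1},
  {"tx":0.08,"ty":-0.01,"tz":0,"wx":0,"wy":0,"wz":0,"claw":-1},
  {"tx":0,"ty":0,"tz":0,"wx":0,"wy":0,"wz":0,"claw":-1},
  {"tx":0,"ty":0,"tz":0,"wx":0,"wy":0,"wz":0,"claw":-1},
  {"tx":0,"ty":0,"tz":0,"wx":0,"wy":0,"wz":0,"claw":-1},
  {"tx":0,"ty":0,"tz":0,"wx":0,"wy":0,"wz":0,"claw":-1},
])

```text
clock: 10.1
tool_pos: [0.5854, -0.2185, 0.0526]
eef_rot: [-0.023, 1.0, 0.0, 0.0]
contact_force: [-2.4, -0.4, 0.6]
opening: 0.002
finger_force: 0.5
```

```bash
python3 -c "from h import *;both('ring2')"
```

```text
10.1 [ 0.58536109 -0.21851962  0.052641  ] tool y deg 92.64225719517424 [-2.44391462 -0.37837696  0.6155301 ]
top clamp 105 1.468 ring by pointer 7 1.152
scene clamp 132 1.515 ring by pointer 19 1.161
```

View pics/ring2_scene.png

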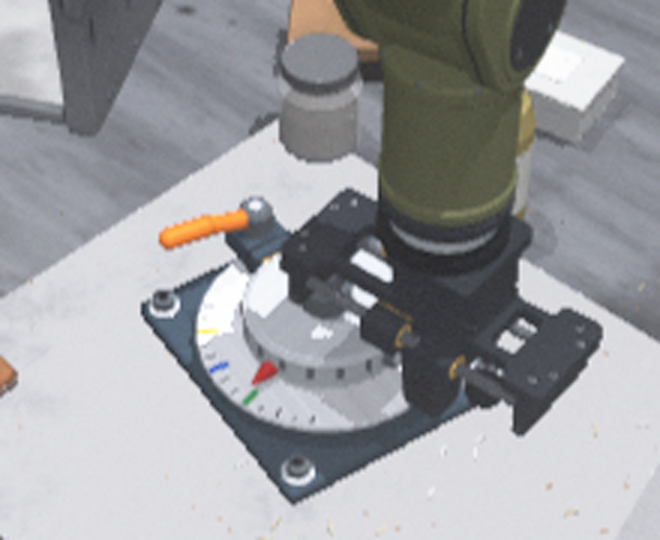

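The scene crop (3x, offset 200,150) shows the pointer tip at (252,384), just short of the green line at (250,397). A few mm remain.

Emit:
drive_tool([
  {"tx":0.06,"ty":0,"tz":0,"wx":0,"wy":0,"wz":0,"claw":-1},
  {"tx":0.06,"ty":0,"tz":0,"wx":0,"wy":0,"wz":0,"claw":-1},
  {"tx":0,"ty":0,"tz":0,"wx":0,"wy":0,"wz":0,"claw":-1},
  {"tx":0,"ty":0,"tz":0,"wx":0,"wy":0,"wz":0,"claw":-1},
  {"tx":0,"ty":0,"tz":0,"wx":0,"wy":0,"wz":0,"claw":-1},
  {"tx":0,"ty":0,"tz":0,"wx":0,"wy":0,"wz":0,"claw":-1},
  {"tx":0,"ty":0,"tz":0,"wx":0,"wy":0,"wz":0,"claw":-1},
  {"tx":0,"ty":0,"tz":0,"wx":0,"wy":0,"wz":0,"claw":-1},
])

```text
clock: 11.0
tool_pos: [0.589, -0.2186, 0.0527]
eef_rot: [-0.023, 1.0, 0.0, 0.0]
contact_force: [-1.0, -2.2, -0.4]
opening: 0.004
finger_force: 0.7
```

```bash
python3 -c "from h import *;both('ring3')"
```

```text
11.0 [ 0.5889768  -0.21861258  0.05265697] tool y deg 92.65080654446552 [-1.04768224 -2.20071743 -0.42070872]
top clamp 106 1.469 ring by pointer 7 1.188
scene clamp 131 1.516 ring by pointer 19 1.202
```

Emit:
drive_tool([
  {"tx":-0.4,"ty":0,"tz":0,"wx":0,"wy":0,"wz":0,"claw":-1},
  {"tx":-0.4,"ty":0,"tz":0,"wx":0,"wy":0,"wz":0,"claw":-1},
  {"tx":0,"ty":0,"tz":1,"wx":0,"wy":0,"wz":0,"claw":-1},
  {"tx":0,"ty":0,"tz":1,"wx":0,"wy":0,"wz":0.13,"claw":-1},
  {"tx":0,"ty":0,"tz":1,"wx":0,"wy":0,"wz":0.13,"claw":-1},
  {"tx":0,"ty":0,"tz":1,"wx":0,"wy":0,"wz":0.13,"claw":-1},
  {"tx":0,"ty":0.9,"tz":0,"wx":0,"wy":0,"wz":0.13,"claw":-1},
  {"tx":0,"ty":0.9,"tz":0,"wx":0,"wy":0,"wz":0.13,"claw":-1},
])

```text
clock: 11.9
tool_pos: [0.5664, -0.1646, 0.1742]
eef_rot: [-0.357, 0.934, -0.001, 0.002]
contact_force: [-0.4, -0.2, -0.6]
opening: 0.009
finger_force: 0.0
```

Emit:
drive_tool([
  {"tx":0,"ty":0.9,"tz":0,"wx":0,"wy":0,"wz":0.13,"claw":-1},
  {"tx":0,"ty":0.9,"tz":0,"wx":0,"wy":0,"wz":0.13,"claw":-1},
  {"tx":0,"ty":0.9,"tz":0,"wx":0,"wy":0,"wz":0.13,"claw":-1},
  {"tx":0,"ty":0.9,"tz":0,"wx":0,"wy":0,"wz":0,"claw":-1},
  {"tx":0,"ty":0,"tz":0,"wx":0,"wy":0,"wz":0,"claw":-1},
  {"tx":0,"ty":0,"tz":0,"wx":0,"wy":0,"wz":0,"claw":-1},
  {"tx":0,"ty":0,"tz":0,"wx":0,"wy":0,"wz":0,"claw":-1},
  {"tx":0,"ty":0,"tz":0,"wx":0,"wy":0,"wz":0,"claw":-1},
])

```text
clock: 12.7
tool_pos: [0.565, -0.0581, 0.1726]
eef_rot: [-0.537, 0.844, -0.0, -0.0]
contact_force: [-0.2, 0.5, 0.0]
opening: 0.005
finger_force: 0.0
```

```bash
python3 - <<'E'
from h import *
both("pre")
from plant import r
print(r.get_state()["q"])
E
```

```text
12.7 [ 0.56501445 -0.05812698  0.17255298] tool y deg 154.91752594045718 [-0.16730149  0.52032356  0.02687209]
top clamp 0 nan ring by pointer 0 nan
scene clamp 131 1.509 ring by pointer 21 1.205
[ 0.41206752  0.79324495 -0.68764394  1.79729803  0.67995757  0.80380574
  2.08228973]h.py:35: RuntimeWarning: Mean of empty slice.
  P=P[np.hypot(*(P-PV).T)>.03];a=np.arctan2(*(P.mean(0)-PV)[::-1])
  ret = um.true_divide(
h.py:36: RuntimeWarning: Mean of empty slice.
  P2=ray(d,b["red"],.038)[:,:2];P2=P2[np.hypot(*(P2-C).T)<.085];a2=np.arctan2(*(P2.mean(0)-C)[::-1])%(2*np.pi)
```

Emit:
drive_tool([
  {"tx":-0.33,"ty":0.05,"tz":0,"wx":0,"wy":0,"wz":0,"claw":-1},
  {"tx":0,"ty":0,"tz":-0.7,"wx":0,"wy":0,"wz":0,"claw":-1},
  {"tx":0,"ty":0,"tz":-0.7,"wx":0,"wy":0,"wz":0,"claw":-1},
  {"tx":0,"ty":0,"tz":-0.7,"wx":0,"wy":0,"wz":0,"claw":-1},
  {"tx":0,"ty":0,"tz":-0.7,"wx":0,"wy":0,"wz":0,"claw":-1},
  {"tx":0,"ty":0,"tz":-0.6,"wx":0,"wy":0,"wz":0,"claw":-1},
  {"tx":0,"ty":0,"tz":0,"wx":0,"wy":0,"wz":0,"claw":-1},
  {"tx":0,"ty":0,"tz":0,"wx":0,"wy":0,"wz":0,"claw":-1},
])

```text
clock: 13.6
tool_pos: [0.5551, -0.0553, 0.0708]
eef_rot: [-0.538, 0.843, 0.0, -0.0]
contact_force: [-0.0, 0.0, -0.1]
opening: 0.004
finger_force: 0.0
```

```bash
python3 - <<'E'
from h import *
from plant import r
s=r.get_state();p=s["tool_pos"][:2];print(s["tool_pos"],s["contact_force"])
for v in np.arange(1.47,-.01,-.147):
    q=side(PV,np.radians(95)+YAW+v,.058,.0165);print(round(v,3),q.round(4),((q-p)/.03).round(2));p=q
E
```

```text
[ 0.55509727 -0.05529465  0.07080452] [-0.03510787  0.01056546 -0.09594128]
1.47 [ 0.5616 -0.0359] [0.22 0.65]
1.323 [ 0.5623 -0.0271] [0.02 0.29]
1.176 [ 0.5643 -0.0184] [0.07 0.29]
1.029 [ 0.5675 -0.0102] [0.11 0.28]
0.882 [ 0.5718 -0.0025] [0.15 0.26]
0.735 [0.5773 0.0045] [0.18 0.23]
0.588 [0.5837 0.0106] [0.21 0.2 ]
0.441 [0.5909 0.0157] [0.24 0.17]
0.294 [0.5988 0.0197] [0.26 0.13]
0.147 [0.6073 0.0225] [0.28 0.09]
-0.0 [0.616 0.024] [0.29 0.05]
```

Emit:
drive_tool([
  {"tx":0.11,"ty":0.33,"tz":-0.1,"wx":0,"wy":0,"wz":0,"claw":-1},
  {"tx":0.11,"ty":0.32,"tz":0,"wx":0,"wy":0,"wz":0,"claw":-1},
  {"tx":0.02,"ty":0.29,"tz":0,"wx":0,"wy":0,"wz":-0.05,"claw":-1},
  {"tx":0.07,"ty":0.29,"tz":0,"wx":0,"wy":0,"wz":-0.13,"claw":-1},
  {"tx":0.11,"ty":0.28,"tz":0,"wx":0,"wy":0,"wz":-0.13,"claw":-1},
  {"tx":0.15,"ty":0.26,"tz":0,"wx":0,"wy":0,"wz":-0.13,"claw":-1},
  {"tx":0.18,"ty":0.23,"tz":0,"wx":0,"wy":0,"wz":-0.13,"claw":-1},
  {"tx":0,"ty":0,"tz":0,"wx":0,"wy":0,"wz":0,"claw":-1},
])

```text
clock: 14.4
tool_pos: [0.5775, 0.0047, 0.0681]
eef_rot: [-0.265, 0.964, -0.001, -0.001]
contact_force: [-1.3, -3.6, 0.7]
opening: 0.004
finger_force: 1.3
```

```bash
python3 -W ignore -c "from h import *;both('cl1')"
```

```text
14.4 [0.57745888 0.00465531 0.06811128] tool y deg 120.73651300223486 [-1.33435294 -3.58092769  0.65892314]
top clamp 0 nan ring by pointer 10 1.186
scene clamp 35 0.823 ring by pointer 23 1.201
```

Emit:
drive_tool([
  {"tx":0.21,"ty":0.2,"tz":0,"wx":0,"wy":0,"wz":-0.13,"claw":-1},
  {"tx":0.24,"ty":0.17,"tz":0,"wx":0,"wy":0,"wz":-0.13,"claw":-1},
  {"tx":0.26,"ty":0.13,"tz":0,"wx":0,"wy":0,"wz":-0.13,"claw":-1},
  {"tx":0.28,"ty":0.09,"tz":0,"wx":0,"wy":0,"wz":-0.13,"claw":-1},
  {"tx":0.24,"ty":0.04,"tz":0,"wx":0,"wy":0,"wz":-0.13,"claw":-1},
  {"tx":0.05,"ty":0,"tz":0,"wx":0,"wy":0,"wz":0,"claw":-1},
  {"tx":0,"ty":0,"tz":0,"wx":0,"wy":0,"wz":0,"claw":-1},
  {"tx":0,"ty":0,"tz":0,"wx":0,"wy":0,"wz":0,"claw":-1},
])

```text
clock: 15.3
tool_pos: [0.6128, 0.0244, 0.0673]
eef_rot: [0.07, 0.998, -0.0, -0.003]
contact_force: [-6.1, -0.9, 2.0]
opening: 0.006
finger_force: 3.1
```

```bash
python3 -W ignore -c "from h import *;both('cl2')"
```

```text
15.3 [0.61275224 0.02444385 0.06729105] tool y deg 81.96705246407171 [-6.07217373 -0.92323728  1.97401889]
top clamp 0 nan ring by pointer 10 1.186
scene clamp 0 nan ring by pointer 22 1.194
```

Emit:
drive_tool([
  {"tx":0.1,"ty":0,"tz":0,"wx":0,"wy":0,"wz":0,"claw":-1},
  {"tx":0.1,"ty":0,"tz":0,"wx":0,"wy":0,"wz":0,"claw":-1},
  {"tx":0,"ty":0,"tz":0,"wx":0,"wy":0,"wz":0,"claw":-1},
  {"tx":0,"ty":0,"tz":0,"wx":0,"wy":0,"wz":0,"claw":-1},
  {"tx":0,"ty":0,"tz":0,"wx":0,"wy":0,"wz":0,"claw":-1},
  {"tx":0,"ty":0,"tz":0,"wx":0,"wy":0,"wz":0,"claw":-1},
  {"tx":0,"ty":0,"tz":0,"wx":0,"wy":0,"wz":0,"claw":-1},
  {"tx":0,"ty":0,"tz":0,"wx":0,"wy":0,"wz":0,"claw":-1},
])

```text
clock: 16.2
tool_pos: [0.6153, 0.0244, 0.0671]
eef_rot: [0.07, 0.998, -0.001, -0.006]
contact_force: [-13.4, -1.5, 8.7]
opening: 0.005
finger_force: 6.4
```

Force has risen against the stop, so the lever is home. I'll back off, lift and check.

Emit:
drive_tool([
  {"tx":-0.4,"ty":0,"tz":0,"wx":0,"wy":0,"wz":0,"claw":-1},
  {"tx":-0.5,"ty":0,"tz":0,"wx":0,"wy":0,"wz":0,"claw":-1},
  {"tx":0,"ty":0,"tz":0.7,"wx":0,"wy":0,"wz":0,"claw":-1},
  {"tx":0,"ty":0,"tz":1,"wx":0,"wy":0,"wz":0,"claw":-1},
  {"tx":0,"ty":0,"tz":1,"wx":0,"wy":0,"wz":0,"claw":-1},
  {"tx":-1,"ty":0,"tz":1,"wx":0,"wy":0,"wz":0,"claw":-1},
  {"tx":-1,"ty":0,"tz":0,"wx":0,"wy":0,"wz":0,"claw":-1},
  {"tx":-1,"ty":0,"tz":0,"wx":0,"wy":0,"wz":0,"claw":-1},
])

```text
clock: 17.0
tool_pos: [0.5051, 0.0256, 0.1802]
eef_rot: [0.07, 0.998, 0.002, 0.002]
contact_force: [0.5, -0.7, -0.0]
opening: 0.006
finger_force: 0.0
```

Emit:
drive_tool([
  {"tx":-1,"ty":0,"tz":0,"wx":0,"wy":0,"wz":0,"claw":-1},
  {"tx":-1,"ty":0,"tz":0,"wx":0,"wy":0,"wz":0,"claw":-1},
  {"tx":0,"ty":0,"tz":0,"wx":0,"wy":0,"wz":0,"claw":-1},
  {"tx":0,"ty":0,"tz":0,"wx":0,"wy":0,"wz":0,"claw":-1},
  {"tx":0,"ty":0,"tz":0,"wx":0,"wy":0,"wz":0,"claw":-1},
  {"tx":0,"ty":0,"tz":0,"wx":0,"wy":0,"wz":0,"claw":-1},
  {"tx":0,"ty":0,"tz":0,"wx":0,"wy":0,"wz":0,"claw":-1},
  {"tx":0,"ty":0,"tz":0,"wx":0,"wy":0,"wz":0,"claw":-1},
])

```text
clock: 17.8
tool_pos: [0.4454, 0.0238, 0.1785]
eef_rot: [0.071, 0.997, 0.0, 0.0]
contact_force: [0.5, -0.5, 0.0]
opening: 0.01
finger_force: 0.0
```

```bash
python3 -W ignore -c "from h import *;both('end')"
```

```text
17.8 [0.445384   0.02383372 0.17852771] tool y deg 81.8405208395908 [ 0.53248662 -0.47075361  0.02404445]
top clamp 106 -0.042 ring by pointer 11 1.188
scene clamp 46 0.054 ring by pointer 23 1.197
```

View pics/end_top.png

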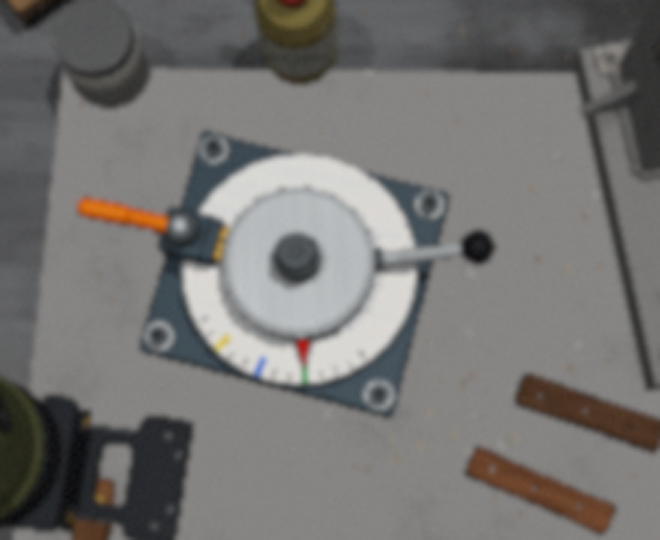

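The top crop shows the red pointer tip at (304,362), right on the green line at (305,375). The orange lever is home, from (80,206) to the hub at (180,226), and the arm is clear.

```bash
python3 -c "from plant import workorder;print(workorder.finish_job())"
```

```text
the job is handed in; nothing more can be done
None
```

The job is handed in: the ring measures about 1.19 rad on the green line, the clamp lever is back home, and the arm is clear; no verdict was returned.

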